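Travel check of a sprung tilt plate

ROBOT

A 6-joint arm with a two-finger parallel gripper is mounted at the origin on the work surface. World frame = base frame: x ahead of the robot, y to its left, z up, the work surface at z = 0. Lengths are in m, angles in rad, forces in N, time in s.
With the tool pointing down it reaches from about 0.35 to 0.85 m from the base axis. Payload 8.1 kg.
Tool frame: the origin (TCP) lies at the very end of the fingers, on their centre line; the grasp point (between the pads) lies 19 mm behind it; x points along the fingers, y is the direction in which the jaws open and shut, and the axes are right-handed (so a half turn about x gives the same grasp; the last joint's range is limited). The gripper opens to 85 mm and grips with 20 to 120 N. Pads are 22 mm wide; open, the fingers measure 114 mm over their backs; the gripper's body (76 mm by 85 mm) begins 54 mm behind the grasp point. The pads swing forward as they close: fully open they stand 13 mm farther back than shut.
Start: joints at [-1.394, 0.13, 1.488, -0, 1.523, -0.085], TCP at [0.155, -0.58, 0.231] pointing down, gripper open.
Joint ranges: [-2.96, 2.96], [-0.89, 2.26], [0.02, 2.5], [-1.34, 4.48], [0, 2.73], [-2.66, 2.66]. Speed limits (rad/s): [2.39, 2.39, 2.79, 3.14, 3.14, 3.14].

INTERFACE

Orientations are given as a 3x3 rotation matrix whose columns are the frame's x, y, z axes.
In Python, from workcell import r, viewer, ticket gives the robot as it stands. The module is installed in compiled form; this text tells all that it offers.
- The arm moves only by the tool play_rows, never from a script. Its argument "rows" is a list of rows, each a list of 2 entries, a list of its own where there are three numbers: the shift along the world's x, y, z as a fraction of full scale, then the turn about the world's z as a fraction of full scale. In form: [[[x, y, z], spin], ...]. A call has exactly 8 rows; each row shifts and turns the pose as measured when the row begins; what a row does not reach is not made up. Full scale, the value 1, is 0.04 m for a shift and 0.1 rad for a turn. A row lasts 1/10 s, in which the tool goes at most 50 mm and 8.59 degrees, less where a joint would pass 70% of its speed; a pose out of reach is approached as far as the arm can. A call with a number of a shift or a turn outside -1 to 1 is refused whole. A call with a gripper value outside its range is refused whole. "gripper" is the closure in counts, from 0 (fully open) to 255 (shut), set as the call begins (left out, the last holds). The fingers move at their own pace and stop on an object; "force" is the grip in N (left out, the last holds). Time passes only in rows, so rows that do not move let the fingers close, or fill a call up. It gives the time, the measured TCP pose, the force and the opening at its end, in the units of the state.
- r.state(): the state, without advancing time (a new reading comes with each control period).
- viewer.grab_frame(name): name is "side" or "top"; returns a dict with "frame" (420x560x3 uint8, red, green, blue), "z_map" (420x560 float32, m along the optical axis (not along the pixel's ray), 0 where there is no reading), "camera_matrix" (3x3 intrinsics, pixels), "R" (3x3) and "t" (3): a world point X has camera coordinates R X + t. Camera axes: x right, y down, z forward; pixel columns grow to the right and rows downward; lengths in m; the calibration is good to about 2 mm. A picture is of the moment at which its call begins.
- ticket.sign_off(): hands the job in, once; it reports no verdict.
The state is a dict: "clock": time; "joints": joint angles; "joint_velocities": joint speeds; "tau": joint torques, N m; "tool_pos": TCP position; "tool_rot": TCP orientation; "wrist_force": force on the tool from outside, world axes, zero at the start; "wrist_torque": the same for the moment, N m; "width": finger opening in m.
Only numpy, scipy, OpenCV 4.12 (cv2) and the standard library are available. Lean on these libraries where they do the work, as an engineer would, in place of code of your own. Each camera call takes 0.05 s, during which the arm holds its last target.

TASK

Check the springs of the tilt plate on the bench, one corner at a time, with the fingers only pressing, never gripping or pulling it up. Press the blue pad down until its red pointer stands in the green band of its scale, hold it there for a second without pressing on past the band, and let the corner spring back; then do the same with the yellow pad. Leave the things lying around it where they are.

Things in the scene. Friction and masses are not known exactly. Their poses are not given: they have to be found in the camera images.
- mount: grey base of a sprung tilt plate, bolted down, 18 mm thick. Origin on the bench under its middle; x away from the robot, y to the blue corner. The aluminium plate over it (140 mm square set as a diamond, top 84 mm up) pivots on a ball at (-75, 0, 80) mm; pads at x 3, y +78 (blue), -78 (yellow). White scale strips, 36 wide, 104 high, at x 58, y +137 (blue), -137 (yellow), face +x
- pad_blue (a point): a domed round plastic press pad, 30 mm across and 12 mm high, on the left corner of the tilt plate (seen from the robot). This point is the top of the dome; at rest it is 96 mm above the bench. It lies 110 mm from the plate's pivot. Press straight down here. Blue
- pad_yellow (a point): a domed round plastic press pad, 30 mm across and 12 mm high, on the right corner of the tilt plate (seen from the robot). This point is the top of the dome; at rest it is 96 mm above the bench. It lies 110 mm from the plate's pivot. Press straight down here. Yellow
- pointer_blue (a point): the middle of the red crossbar (44 mm wide, 3 mm thick) at the end of the blue corner's pointer wire; it crosses the front of that corner's white scale, 7 mm in front of the green clip. It lies 199 mm from the pivot, so it moves down 1.8 times as far as the pad; at rest it is 80 mm above the bench
- pointer_yellow (a point): the middle of the red crossbar (44 mm wide, 3 mm thick) at the end of the yellow corner's pointer wire; it crosses the front of that corner's white scale, 7 mm in front of the green clip. It lies 199 mm from the pivot, so it moves down 1.8 times as far as the pad; at rest it is 80 mm above the bench
- band_blue: green clip on the white upright scale of the blue corner: a band 14 mm high, 40 mm wide. Origin at its centre, z up, x the way the scale faces. Fixed, at a new height in each run, 14 to 34 mm below the pointer's rest height; the pointer is in the band when the crossbar is within 7 mm above or below this origin's height
- band_yellow: green clip on the white upright scale of the yellow corner: a band 14 mm high, 40 mm wide. Origin at its centre, z up, x the way the scale faces. Fixed, at a new height in each run, 14 to 34 mm below the pointer's rest height; the pointer is in the band when the crossbar is within 7 mm above or below this origin's height
- tilt_blue (a joint): tilt of the plate as the blue corner is pressed: 0 at rest, positive as the corner goes down (range -0.08 to 0.26 rad; negative when the corner is pulled up). A spring of 6 N m/rad, well damped, brings it back to 0: the pad takes about 5 N per 10 mm of pad travel. The corners tilt almost independently
- tilt_yellow (a joint): tilt of the plate as the yellow corner is pressed: 0 at rest, positive as the corner goes down (range -0.08 to 0.26 rad; negative when the corner is pulled up). A spring of 6 N m/rad, well damped, brings it back to 0: the pad takes about 5 N per 10 mm of pad travel. The corners tilt almost independently
- spacer: a steel cylinder, 32 mm across, 45 mm high, standing beyond the plate. Origin at the centre of its underside. Loose bystander: leave it where it stands
- driver: a screwdriver with a black handle, 150 mm long, lying left of the pivot on the robot's side. Origin under its middle, x along it to the tip. Loose bystander: leave it where it stands
- jar: a grey plastic jar with a black lid, 48 mm across, 60 mm high, right of the pivot on the robot's side. Origin at the centre of its underside. Loose bystander: leave it where it stands

How it is judged:
On the way, in this order (a step that is already met when the one before it is completed fails the run):
1. the blue corner is pressed so that its pointer stands in its green band (within 7 mm of its centre) for half a second, the yellow corner staying up (z of pointer_blue in the frame of band_blue between -0.007 and 0.007 m and value of joint tilt_yellow below 0.05 rad), for 0.5 s.
2. the blue corner has sprung back (within 0.03 rad) (value of joint tilt_blue between -0.03 and 0.03 rad), for 0.1 s.
3. the yellow corner is pressed so that its pointer stands in its green band (within 7 mm of its centre) for half a second, the blue corner staying up (z of pointer_yellow in the frame of band_yellow between -0.007 and 0.007 m and value of joint tilt_blue below 0.05 rad), for 0.5 s.
At the end, for the whole second after the job is handed in: both corners have sprung back to rest (within 0.03 rad of 0, still), and the spacer, screwdriver and jar are within 15 mm of where they stood (all of step 2 and value of joint tilt_yellow between -0.03 and 0.03 rad and velocity of joint tilt_blue between -0.05 and 0.05 rad/s and velocity of joint tilt_yellow between -0.05 and 0.05 rad/s and distance of each of spacer, driver, jar from where it was at the start of the episode below 0.015 m); the robot touches nothing.
It fails at once if the blue pointer is pressed past its green band (more than 12 mm below the band's centre) (z of pointer_blue in the frame of band_blue below -0.012 m).
It fails at once if the yellow pointer is pressed past its green band (more than 12 mm below the band's centre) (z of pointer_yellow in the frame of band_yellow below -0.012 m).
It fails at once if a corner of the plate is pulled up (more than 0.04 rad) (value of joint any of tilt_blue, tilt_yellow below -0.04 rad).
It fails at once if a bystander is moved by more than 15 mm or lifted (distance of any of spacer, driver, jar from where it was at the start of the episode above 0.015 m).
It also fails if it takes over 54 s, if anything falls off the work surface, if the arm or the gripper's body presses on something with over 40 N, if the wrist force passes 120 N, or if a joint passes its speed limit or range.

## Working session

There is one attempt and no reset: what is moved stays moved. The work goes in short steps, Python scripts to look and compute and a tool call to move; the robot and the scene stay as the last step left them, time stands still between calls to the robot, and variables do not carry over. Pictures are saved under pics/ and viewed, and the job is handed in when it is done.

Besides the shell and the picture viewer there is one more tool, called after "Emit:" as name(argument=value, ...), one argument or row to a line, values as JSON. play_rows: Moves the arm, as the interface text tells. Shift numbers are shares of 0.04 m and turn numbers shares of 0.1 rad, none past 1 either way. Its arguments: {"type":"object","properties":{"rows":{"type":"array"},"gripper":{"type":"number"},"force":{"type":"number"}},"required":["rows"]}

```bash
mkdir -p pics
cat > h.py <<'E'
import numpy as np, cv2
from workcell import r, viewer, ticket
def grab(n,save=None):
    f=viewer.grab_frame(n)
    if save: cv2.imwrite('pics/'+save,f['frame'][:,:,::-1])
    return f
def pts(f,mask=None):
    z=f['z_map'];K=f['camera_matrix'];v,u=np.indices(z.shape)
    c=np.stack([(u-K[0,2])/K[0,0]*z,(v-K[1,2])/K[1,1]*z,z],-1)
    return (c-f['t'])@f['R']
def proj(f,X):
    c=f['R']@np.array(X)+f['t'];p=f['camera_matrix']@c;return p[:2]/p[2]
E
python3 - <<'E'
from h import *
for n in('side','top'):
    f=grab(n,n+'0.png');np.savez(n+'0.npz',**f)
    print(n,-f['R'].T@f['t'],f['R'][2])
s=r.state();print(s['clock'],s['tool_pos'],s['tool_rot'],s['width'],s['wrist_force'])
E
```

```text
side [ 0.33582399 -0.42876479  0.46452363] [ 0.38805417  0.70298193 -0.59601206]
top [0.53792577 0.03169606 0.81971901] [ 0.04250066 -0.0128827  -0.99901338]
0.1 [ 0.15520943 -0.57904864  0.23031567] [[-2.85372262e-04  2.58794493e-01 -9.65932363e-01]
 [ 1.68764351e-03 -9.65930902e-01 -2.58794600e-01]
 [-9.99998535e-01 -1.70400228e-03 -1.61102960e-04]] 0.0852582842460983 [ 1.16534694 -0.38987219 -0.22494083]
```

View pics/side0.png

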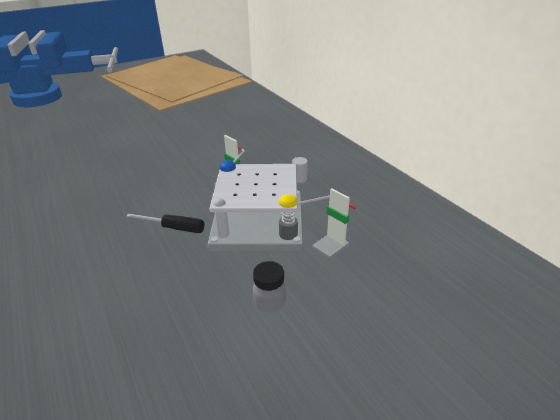

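View pics/top0.png

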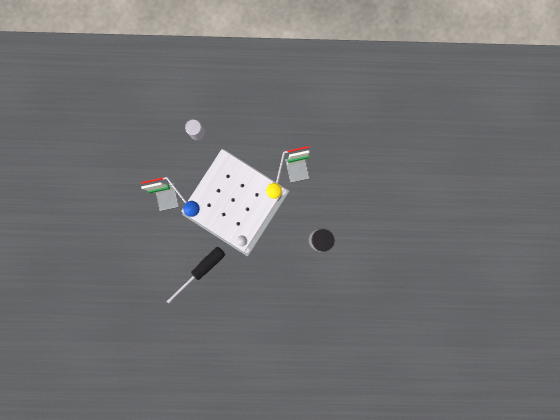

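The side view shows the plate, with the blue pad at (227,166), the yellow pad at (288,201), and green clips at (338,214) and (232,158). The top view shows the blue pad at (191,209), the yellow pad at (274,190) and red crossbars at (152,182) and (299,149). I'll measure these next.

Run:
```python
from h import *
for n in('top','side'):
    f=dict(np.load(n+'0.npz'));P=pts(f);h=cv2.cvtColor(f['frame'],cv2.COLOR_RGB2HSV)
    H,S,V=h[...,0],h[...,1],h[...,2]
    M={'red':((H<8)|(H>172))&(S>130),'green':(H>50)&(H<80)&(S>130),'yellow':(H>22)&(H<33)&(S>150),'blue':(H>105)&(H<125)&(S>150)}
    for k,m in M.items():
        c,l,st,ce=cv2.connectedComponentsWithStats(m.astype(np.uint8))
        for i in range(1,c):
            if st[i,4]<8 or (n=='side' and ce[i][1]<100):continue
            q=P[(l==i)&(f['z_map']>0)]
            print(n,k,st[i],ce[i].round(1),'med',np.median(q,0).round(4),'z5-95',np.percentile(q[:,2],[2,10,50,90,98]).round(4))
            if k in('yellow','blue') : # ray onto z=.092
                K=f['camera_matrix'];d=f['R'].T@np.linalg.inv(K)@np.r_[ce[i],1];o=-f['R'].T@f['t'];print('   ray z=.09',o+d*(0.09-o[2])/d[2])
```

```text
top red [287 146  22   6  48] [298.  148.6] med [ 0.693  -0.0162  0.0817] z5-95 [-0.0004  0.0017  0.0817  0.0831  0.084 ]
top red [141 177  22   7  47] [151.7 180.3] med [0.6274 0.2588 0.0822] z5-95 [0.0001 0.0479 0.0822 0.0834 0.084 ]
top green [288 156  21   6  43] [298.  158.8] med [ 0.6749 -0.0164  0.0703] z5-95 [0.0601 0.0641 0.0703 0.072  0.0728]
top green [148 184  22   9  50] [159.1 189.2] med [0.6125 0.2472 0.0633] z5-95 [0.0541 0.0566 0.0633 0.0655 0.066 ]
top yellow [266 183  16  16 185] [273.7 190.4] med [0.6116 0.0282 0.0942] z5-95 [0.0897 0.0913 0.0942 0.0968 0.0977]
   ray z=.09 [0.61163666 0.02862479 0.09      ]
top blue [183 201  16  15 187] [190.9 208.2] med [0.5757 0.179  0.0947] z5-95 [0.0898 0.0916 0.0947 0.0968 0.0975]
   ray z=.09 [0.57580111 0.18024907 0.09      ]
side red [238 147   4   3   8] [239.2 148. ] med [0.6291 0.2439 0.0808] z5-95 [0.0115 0.0562 0.0808 0.083  0.0833]
side red [349 204   7   5  20] [351.8 206.2] med [ 0.694  -0.0292  0.0809] z5-95 [0.0788 0.0797 0.0809 0.0826 0.0828]
side green [225 153   9   8  37] [228.2 157.4] med [0.608  0.2568 0.0598] z5-95 [0.0528 0.0553 0.0598 0.0636 0.0656]
side green [235 159   5   5  18] [237.6 161.4] med [0.6178 0.2312 0.0591] z5-95 [0.0544 0.0558 0.0591 0.0629 0.0651]
side green [327 206  22  18 163] [337.4 215. ] med [ 0.6748 -0.0197  0.0646] z5-95 [0.057  0.0588 0.0646 0.07   0.0709]
side yellow [279 195  18  13 185] [287.6 200.8] med [0.6068 0.0222 0.0929] z5-95 [0.0858 0.0876 0.0929 0.0959 0.097 ]
   ray z=.09 [0.60906981 0.02561427 0.09      ]
side blue [220 161  15  11 133] [227.1 165.7] med [0.5719 0.1724 0.093 ] z5-95 [0.0863 0.0875 0.093  0.0957 0.0967]
   ray z=.09 [0.57332483 0.17756396 0.09      ]
```

Checks: the pad distance comes out at 156 mm, as given. Pad heights are about 96 mm and the pointers about 80–81 mm. The bands are centred near z=0.059 (blue) and z=0.064 (yellow). That means pad travel of about 11.5 mm for blue and 9 mm for yellow. Next I'll shut the gripper and move over the blue pad.

Emit:
play_rows(
  rows=[
    [[0.47, 0.86, 0], 0],
    [[0.47, 0.86, 0], 0],
    [[0.47, 0.86, 0], 0],
    [[0.47, 0.86, 0], 0],
    [[0.47, 0.86, 0], 0],
    [[0.47, 0.86, 0], 0],
    [[0.47, 0.86, 0], 0],
    [[0.47, 0.86, 0], 0],
  ],
  gripper=255,
  force=30,
)

```text
clock: 0.9
tool_pos: [0.3052, -0.2947, 0.2242]
tool_rot: [[-0.004, 0.251, -0.968], [0.009, -0.968, -0.251], [-1.0, -0.01, 0.001]]
wrist_force: [1.2, -0.7, 0.5]
width: 0.0002
```

Emit:
play_rows(
  rows=[
    [[0.47, 0.86, 0], 0],
    [[0.47, 0.86, 0], 0],
    [[0.47, 0.86, 0], 0],
    [[0.47, 0.86, 0], 0],
    [[0.47, 0.86, 0], 0],
    [[0.47, 0.86, 0], 0],
    [[0.47, 0.86, 0], 0],
    [[0.47, 0.86, 0], 0],
  ],
)

```text
clock: 1.7
tool_pos: [0.4579, -0.006, 0.2222]
tool_rot: [[-0.004, 0.25, -0.968], [0.01, -0.968, -0.25], [-1.0, -0.01, 0.002]]
wrist_force: [1.4, 0.2, -0.1]
width: -0.0002
```

Emit:
play_rows(
  rows=[
    [[0.5, 0.8, 0], 0],
    [[0.5, 0.8, 0], 0],
    [[0.5, 0.8, 0], 0],
    [[0.5, 0.8, -0.2], 0],
    [[0.5, 0.8, -0.3], 0],
    [[0.4, 0.5, -0.4], 0],
    [[0.1, 0.1, -0.4], 0],
    [[0, 0, -0.2], 0],
  ],
)

```text
clock: 2.5
tool_pos: [0.5814, 0.1919, 0.1576]
tool_rot: [[-0.006, 0.256, -0.967], [0.01, -0.967, -0.256], [-1.0, -0.011, 0.003]]
wrist_force: [-0.6, 0.3, -0.1]
width: 0.0
```

Emit:
play_rows(
  rows=[
    [[-0.1, -0.2, -0.2], 0],
    [[-0.08, -0.12, -0.2], 0],
    [[0, 0, -0.2], 0],
    [[0, 0, -0.2], 0],
    [[0, 0, -0.2], 0],
    [[0, 0, -0.1], 0],
    [[0, 0, 0], 0],
    [[0, 0, 0], 0],
  ],
)

```text
clock: 3.3
tool_pos: [0.5716, 0.1734, 0.1099]
tool_rot: [[-0.007, 0.252, -0.968], [0.008, -0.968, -0.252], [-1.0, -0.01, 0.005]]
wrist_force: [-0.2, 0.7, -0.6]
width: -0.0001
```

Run:
```python
from h import *
s=r.state();print(s['clock'],s['tool_pos'],s['wrist_force'])
grab('side','s1.png')
f=grab('top');cv2.imwrite('pics/t1.png',cv2.resize(f['frame'][100:310,100:380,::-1],None,fx=2.8,fy=2.8))
```

```text
3.3 [0.57155298 0.17336759 0.10988757] [-0.17813662  0.69868718 -0.60055972]
```

View pics/s1.png

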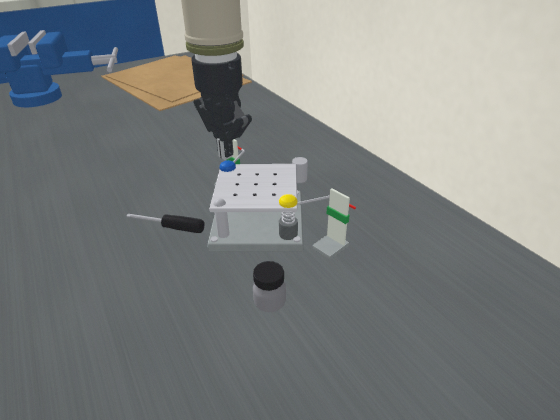

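View pics/t1.png

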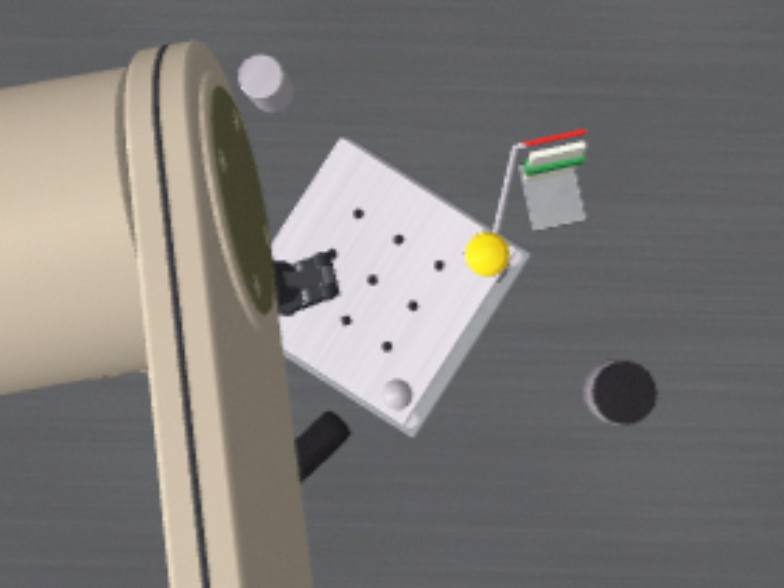

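The side view shows the shut tips just above the blue pad, at about (227,150). Everything else stands where it was. I'll centre the tips and lower them to just above contact.

Emit:
play_rows(
  rows=[
    [[0.06, 0.08, -0.05], 0],
    [[0.04, 0.08, -0.05], 0],
    [[0, 0, -0.05], 0],
    [[0, 0, -0.05], 0],
    [[0, 0, -0.05], 0],
    [[0, 0, 0], 0],
    [[0, 0, 0], 0],
    [[0, 0, 0], 0],
  ],
)

```text
clock: 4.2
tool_pos: [0.5766, 0.181, 0.1]
tool_rot: [[-0.006, 0.253, -0.967], [0.009, -0.967, -0.253], [-1.0, -0.01, 0.003]]
wrist_force: [0.4, -0.5, 0.0]
width: -0.0
```

Emit:
play_rows(
  rows=[
    [[0, 0, -0.05], 0],
    [[0, 0, -0.05], 0],
    [[0, 0, -0.05], 0],
    [[0, 0, -0.05], 0],
    [[0, 0, 0], 0],
    [[0, 0, 0], 0],
    [[0, 0, 0], 0],
    [[0, 0, 0], 0],
  ],
)

```text
clock: 5.0
tool_pos: [0.5773, 0.1813, 0.0924]
tool_rot: [[-0.004, 0.253, -0.968], [0.009, -0.967, -0.253], [-1.0, -0.01, 0.001]]
wrist_force: [1.3, 0.2, 1.7]
width: 0.0001
```

```bash
cat > look.py <<'E'
from h import *
import sys
f=grab('side');P=pts(f);h=cv2.cvtColor(f['frame'],cv2.COLOR_RGB2HSV);H,S,V=h[...,0],h[...,1],h[...,2]
x0,x1,y0,y1=[int(a) for a in sys.argv[2:6]]
for k,m in {'red':((H<8)|(H>172))&(S>110),'green':(H>50)&(H<80)&(S>130)}.items():
    w=np.zeros_like(m);w[y0:y1,x0:x1]=1;m=m&w;q=P[m];v,u=np.where(m)
    print(k,m.sum(),u.mean(),v.mean(),np.median(q,0).round(4),np.sort(q[:,2]).round(3)[:: max(1,len(q)//10)])
cv2.imwrite('pics/'+sys.argv[1],cv2.resize(f['frame'][y0:y1,x0:x1,::-1],None,fx=8,fy=8,interpolation=cv2.INTER_NEAREST))
s=r.state();print(s['clock'],s['tool_pos'],s['wrist_force'])
E
python3 look.py b1.png 205 265 130 190
```

```text
red 9 239.44444444444446 150.11111111111111 [0.6282 0.2436 0.0771] [0.073 0.074 0.076 0.076 0.077 0.077 0.078 0.078 0.078]
green 15 237.66666666666666 162.66666666666666 [0.618  0.2318 0.0557] [0.053 0.053 0.054 0.054 0.054 0.055 0.055 0.056 0.057 0.057 0.057 0.058
 0.059 0.06  0.061]
5.05 [0.57735305 0.18126066 0.09242234] [-0.71689628  0.68961064  1.55668064]
```

View pics/b1.png

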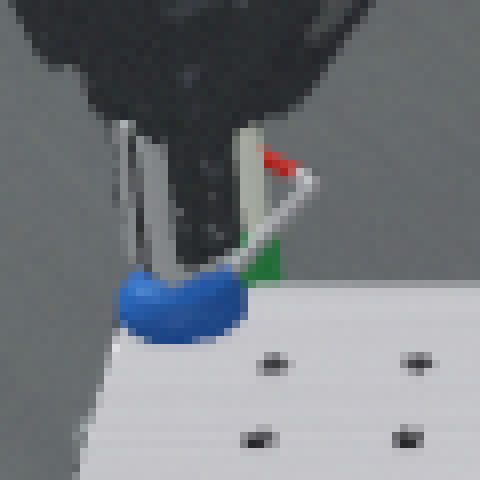

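The fingers have touched: 1.7 N at 3.6 mm of travel, and the pointer is down about 5 mm. I'll press about 8 mm more.

Emit:
play_rows(
  rows=[
    [[0, 0, -0.05], 0],
    [[0, 0, -0.05], 0],
    [[0, 0, -0.05], 0],
    [[0, 0, -0.04], 0],
    [[0, 0, 0], 0],
    [[0, 0, 0], 0],
    [[0, 0, 0], 0],
    [[0, 0, 0], 0],
  ],
)

```text
clock: 5.85
tool_pos: [0.578, 0.1815, 0.0856]
tool_rot: [[-0.002, 0.253, -0.967], [0.01, -0.967, -0.253], [-1.0, -0.01, -0.0]]
wrist_force: [-1.3, 0.5, 4.5]
width: -0.0004
```

```bash
python3 look.py b2.png 205 265 130 190
```

```text
red 9 239.55555555555554 154.66666666666666 [0.6282 0.2428 0.0655] [0.064 0.065 0.065 0.065 0.065 0.066 0.067 0.067 0.067]
green 10 237.4 160.9 [0.6172 0.2313 0.0611] [0.051 0.06  0.06  0.06  0.061 0.062 0.062 0.063 0.063 0.064]
5.9 [0.57796048 0.18150172 0.08561645] [-1.90066564  0.09352725  5.13508581]
```

View pics/b2.png

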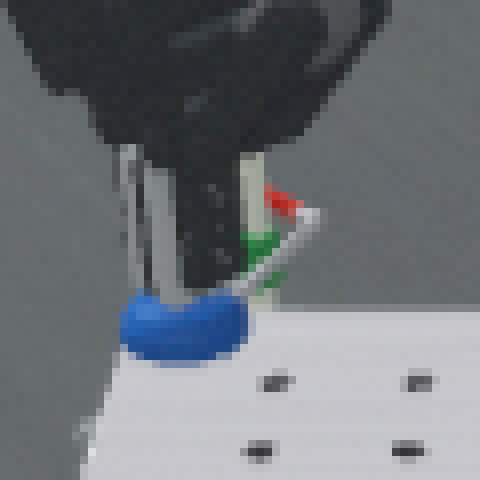

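The pointer is now at z≈0.063–0.065, close to the band's upper edge. I'll press about 2.5 mm more to reach the centre, then hold.

Emit:
play_rows(
  rows=[
    [[0, 0, -0.04], 0],
    [[0, 0, -0.03], 0],
    [[0, 0, 0], 0],
    [[0, 0, 0], 0],
    [[0, 0, 0], 0],
    [[0, 0, 0], 0],
    [[0, 0, 0], 0],
    [[0, 0, 0], 0],
  ],
)

```text
clock: 6.7
tool_pos: [0.5782, 0.1815, 0.0838]
tool_rot: [[-0.002, 0.253, -0.968], [0.01, -0.967, -0.253], [-1.0, -0.01, -0.001]]
wrist_force: [-2.0, -0.6, 5.4]
width: -0.0003
```

```bash
python3 look.py b3.png 205 265 130 190
```

```text
red 8 240.0 156.0 [0.6278 0.2413 0.0638] [0.062 0.062 0.063 0.064 0.064 0.064 0.064 0.065]
green 15 237.26666666666668 161.26666666666668 [0.6164 0.231  0.0606] [0.053 0.055 0.056 0.059 0.059 0.059 0.059 0.061 0.061 0.061 0.061 0.063
 0.063 0.064 0.065]
6.75 [0.57819225 0.1815129  0.08385867] [-2.01867348  0.81128864  4.80896752]
```

View pics/b3.png

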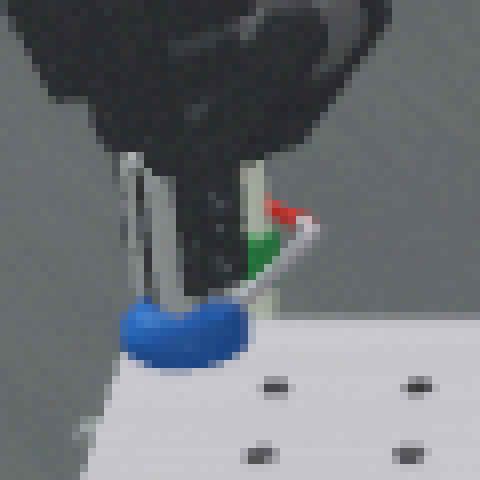

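Run:
```python
from h import *
f=dict(np.load('side0.npz'))
for p in((.6285,.2425),(.6178,.2312)):
  for z in(.08,.066,.06,.055,.052): print(p,z,proj(f,[*p,z]))
h=cv2.cvtColor(f['frame'],cv2.COLOR_RGB2HSV);S=h[...,1]
print(f['frame'][144:170,239]);
```

```text
(0.6285, 0.2425) 0.08 [239.30424897 148.45267787]
(0.6285, 0.2425) 0.066 [239.83774461 154.67606545]
(0.6285, 0.2425) 0.06 [240.06308826 157.30476709]
(0.6285, 0.2425) 0.055 [240.2493905  159.47803892]
(0.6285, 0.2425) 0.052 [240.36053072 160.77452313]
(0.6178, 0.2312) 0.08 [236.90310432 152.15508893]
(0.6178, 0.2312) 0.066 [237.4692661  158.43321114]
(0.6178, 0.2312) 0.06 [237.70835566 161.08445592]
(0.6178, 0.2312) 0.055 [237.90599899 163.27610685]
(0.6178, 0.2312) 0.052 [238.0238948  164.58344391]
[[ 99 105 105]
 [ 99 105 104]
 [ 98 105 104]
 [195  61  56]
 [176  39  35]
 [137  67  64]
 [104  99  99]
 [ 99 102 104]
 [ 99 102 104]
 [102 106 109]
 [149 150 156]
 [158 159 163]
 [131 133 136]
 [112 114 116]
 [ 91 116 101]
 [ 50 107  65]
 [ 39 106  58]
 [ 37 104  57]
 [ 40 106  60]
 [ 36 105  57]
 [154 168 162]
 [190 192 195]
 [195 196 200]
 [196 196 200]
 [194 194 199]
 [192 192 197]]
```

The pointer's middle is now about 0.061–0.062 with the band centre at about 0.0595. That puts it inside the band. I'll press 1 mm more and hold for more than a second.

Emit:
play_rows(
  rows=[
    [[0, 0, -0.03], 0],
    [[0, 0, 0], 0],
    [[0, 0, 0], 0],
    [[0, 0, 0], 0],
    [[0, 0, 0], 0],
    [[0, 0, 0], 0],
    [[0, 0, 0], 0],
    [[0, 0, 0], 0],
  ],
)

```text
clock: 7.55
tool_pos: [0.5782, 0.1815, 0.0837]
tool_rot: [[-0.002, 0.253, -0.967], [0.01, -0.967, -0.253], [-1.0, -0.01, -0.001]]
wrist_force: [-1.7, 0.7, 5.6]
width: 0.0002
```

```bash
python3 look.py b4.png 205 265 130 190
```

```text
red 8 239.625 156.125 [0.6279 0.243  0.0628] [0.06  0.062 0.062 0.063 0.063 0.063 0.064 0.064]
green 15 237.26666666666668 161.26666666666668 [0.6161 0.231  0.0603] [0.055 0.056 0.056 0.057 0.058 0.059 0.059 0.06  0.061 0.061 0.061 0.061
 0.064 0.064 0.065]
7.6 [0.57820323 0.1815247  0.08375184] [-0.79474365  0.10423849  5.8140972 ]
```

View pics/b4.png

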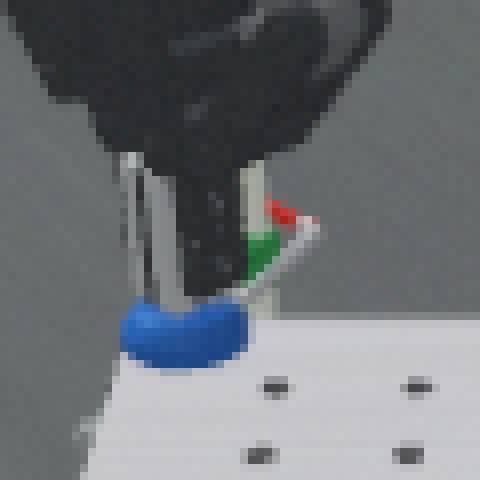

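Emit:
play_rows(
  rows=[
    [[0, 0, 0], 0],
    [[0, 0, 0], 0],
    [[0, 0, 0], 0],
    [[0, 0, 0], 0],
    [[0, 0, 0], 0],
    [[0, 0, 0], 0],
    [[0, 0, 0], 0],
    [[0, 0, 0], 0],
  ],
)

```text
clock: 8.4
tool_pos: [0.5782, 0.1815, 0.0844]
tool_rot: [[-0.002, 0.253, -0.967], [0.01, -0.967, -0.253], [-1.0, -0.01, -0.001]]
wrist_force: [-1.2, -1.2, 5.4]
width: -0.0001
```

The hold creeps up slightly, so I'll add about 1.5 mm and hold again. That stays well inside the band on both estimates (image and tool height).

Emit:
play_rows(
  rows=[
    [[0, 0, -0.04], 0],
    [[0, 0, -0.04], 0],
    [[0, 0, -0.01], 0],
    [[0, 0, 0], 0],
    [[0, 0, 0], 0],
    [[0, 0, 0], 0],
    [[0, 0, 0], 0],
    [[0, 0, 0], 0],
  ],
)

```text
clock: 9.2
tool_pos: [0.5783, 0.1815, 0.0825]
tool_rot: [[-0.001, 0.253, -0.967], [0.01, -0.967, -0.253], [-1.0, -0.01, -0.001]]
wrist_force: [-1.0, 0.2, 6.7]
width: -0.0001
```

```bash
python3 look.py b5.png 205 265 130 190
```

```text
red 7 240.28571428571428 157.14285714285714 [0.6279 0.2395 0.0609] [0.06  0.061 0.061 0.061 0.062 0.062 0.063]
green 17 237.2941176470588 161.7058823529412 [0.6158 0.2312 0.0592] [0.054 0.054 0.054 0.056 0.056 0.057 0.058 0.058 0.059 0.06  0.06  0.061
 0.062 0.062 0.062 0.063 0.063]
9.25 [0.57830611 0.18146981 0.08250125] [-2.34256286  0.03425906  5.37992187]
```

Emit:
play_rows(
  rows=[
    [[0, 0, -0.01], 0],
    [[0, 0, 0], 0],
    [[0, 0, 0], 0],
    [[0, 0, 0], 0],
    [[0, 0, 0], 0],
    [[0, 0, 0], 0],
    [[0, 0, 0], 0],
    [[0, 0, 0], 0],
  ],
)

```text
clock: 10.05
tool_pos: [0.5783, 0.1815, 0.0834]
tool_rot: [[-0.001, 0.253, -0.967], [0.01, -0.967, -0.253], [-1.0, -0.01, -0.001]]
wrist_force: [-1.7, -0.5, 5.2]
width: 0.0001
```

View pics/b5.png

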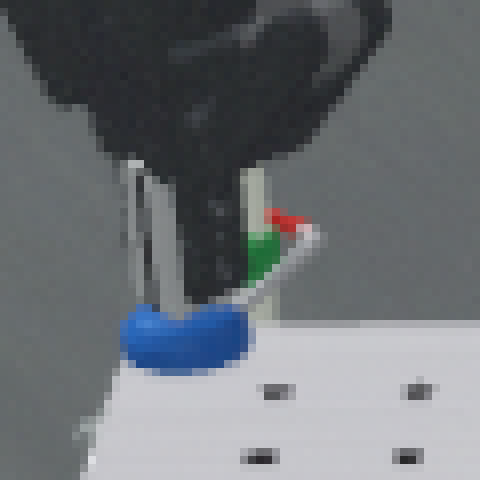

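The blue pointer stood at about 0.060 against a band centre of about 0.0595, held for over 1 s. I'll lift slowly, check, then go over to the yellow pad.

Emit:
play_rows(
  rows=[
    [[0, 0, 0.1], 0],
    [[0, 0, 0.1], 0],
    [[0, 0, 0.1], 0],
    [[0, 0, 0.1], 0],
    [[0, 0, 0.2], 0],
    [[0, 0, 0.2], 0],
    [[0, 0, 0.2], 0],
    [[0, 0, 0], 0],
  ],
)

```text
clock: 10.85
tool_pos: [0.5777, 0.1811, 0.1255]
tool_rot: [[-0.003, 0.253, -0.967], [0.009, -0.967, -0.253], [-1.0, -0.01, 0.0]]
wrist_force: [0.5, 0.1, -0.5]
width: -0.0001
```

```bash
python3 look.py b6.png 205 265 130 190
```

```text
red 9 239.11111111111111 147.77777777777777 [0.6283 0.2442 0.0808] [0.001 0.001 0.081 0.081 0.081 0.081 0.082 0.083 0.083]
green 54 231.12962962962962 158.7037037037037 [0.6099 0.2508 0.0598] [0.052 0.055 0.056 0.058 0.059 0.06  0.06  0.061 0.062 0.063 0.064]
10.9 [0.57738727 0.1810034  0.12486762] [-0.42702714 -0.30766214  0.9134221 ]
```

Emit:
play_rows(
  rows=[
    [[0.1, -0.5, 0], 0],
    [[0.1, -0.5, 0], 0],
    [[0.1, -0.5, 0], 0],
    [[0.1, -0.5, 0], 0],
    [[0.1, -0.5, 0], 0],
    [[0.1, -0.5, 0], 0],
    [[0.1, -0.5, 0], 0],
    [[0, -0.1, 0], 0],
  ],
)

```text
clock: 11.7
tool_pos: [0.6044, 0.0331, 0.1228]
tool_rot: [[-0.006, 0.256, -0.967], [0.009, -0.967, -0.256], [-1.0, -0.01, 0.003]]
wrist_force: [-0.9, 0.1, -0.5]
width: -0.0
```

Emit:
play_rows(
  rows=[
    [[0.08, -0.05, -0.1], 0],
    [[0.07, -0.04, -0.1], 0],
    [[0, 0, -0.1], 0],
    [[0, 0, -0.1], 0],
    [[0, 0, -0.08], 0],
    [[0, 0, 0], 0],
    [[0, 0, 0], 0],
    [[0, 0, 0], 0],
  ],
)

```text
clock: 12.5
tool_pos: [0.6094, 0.0327, 0.1002]
tool_rot: [[-0.009, 0.258, -0.966], [0.011, -0.966, -0.258], [-1.0, -0.012, 0.006]]
wrist_force: [0.4, 0.9, 0.2]
width: 0.0002
```

```bash
python3 look.py y0.png 270 370 170 240
```

```text
red 20 351.85 206.15 [ 0.6944 -0.0298  0.0811] [0.079 0.079 0.08  0.08  0.081 0.081 0.082 0.082 0.082 0.083]
green 163 337.4355828220859 215.04294478527606 [ 0.6747 -0.0203  0.0644] [0.056 0.059 0.06  0.061 0.063 0.064 0.065 0.067 0.069 0.07  0.072]
12.55 [0.60945305 0.03271827 0.10032189] [-0.62977157  0.58684015  0.8446485 ]
```

View pics/y0.png

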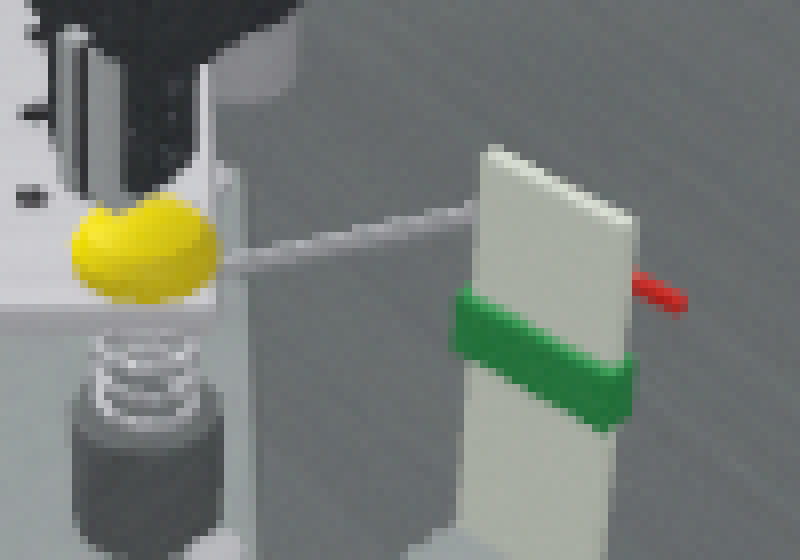

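The tips are above the yellow pad, roughly 4 mm too far left. The outer end of the pointer shows at (352,206) and the band at (337,215). I'll centre the tips and press part of the way.

Emit:
play_rows(
  rows=[
    [[0.02, -0.08, 0], 0],
    [[0.02, -0.06, 0], 0],
    [[0, 0, -0.05], 0],
    [[0, 0, -0.05], 0],
    [[0, 0, -0.05], 0],
    [[0, 0, -0.05], 0],
    [[0, 0, -0.05], 0],
    [[0, 0, 0], 0],
  ],
)

```text
clock: 13.35
tool_pos: [0.6126, 0.026, 0.0911]
tool_rot: [[-0.005, 0.257, -0.966], [0.01, -0.966, -0.257], [-1.0, -0.011, 0.002]]
wrist_force: [-0.7, -0.5, 1.1]
width: 0.0002
```

```bash
python3 look.py y1.png 270 370 170 240
```

```text
red 19 351.5263157894737 210.10526315789474 [ 0.6943 -0.0304  0.0741] [-0.001  0.072  0.072  0.072  0.073  0.073  0.073  0.074  0.074  0.074
  0.074  0.074  0.074  0.074  0.074  0.074  0.074  0.075  0.075]
green 161 337.4347826086956 215.08695652173913 [ 0.6749 -0.02    0.0643] [0.056 0.059 0.06  0.061 0.063 0.064 0.066 0.068 0.069 0.07  0.465]
13.4 [0.61254347 0.02612118 0.09125551] [ 0.29568852 -0.50851164  1.92446635]
```

View pics/y1.png

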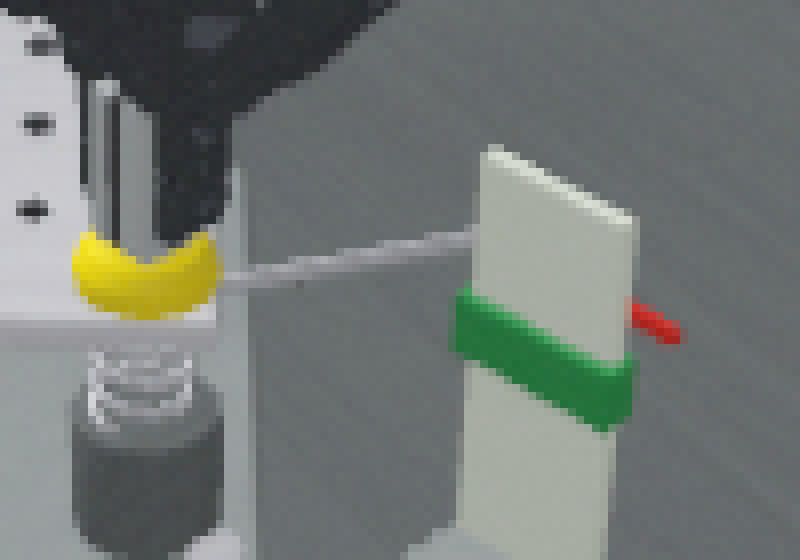

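The pointer's middle is at about 0.0735 and the band centre at 0.0645, so about 5 mm more pad travel is needed.

Emit:
play_rows(
  rows=[
    [[0, 0, -0.05], 0],
    [[0, 0, -0.05], 0],
    [[0, 0, -0.03], 0],
    [[0, 0, 0], 0],
    [[0, 0, 0], 0],
    [[0, 0, 0], 0],
    [[0, 0, 0], 0],
    [[0, 0, 0], 0],
  ],
)

```text
clock: 14.2
tool_pos: [0.613, 0.0261, 0.0869]
tool_rot: [[-0.004, 0.258, -0.966], [0.01, -0.966, -0.258], [-1.0, -0.011, 0.001]]
wrist_force: [-1.1, 0.3, 4.1]
width: 0.0002
```

```bash
python3 look.py y2.png 270 370 170 240
```

```text
red 21 350.9047619047619 213.71428571428572 [ 0.6942 -0.0295  0.0662] [0.    0.064 0.065 0.065 0.066 0.066 0.067 0.067 0.067 0.067 0.068]
green 161 337.40372670807454 215.03726708074535 [ 0.6749 -0.0196  0.0644] [0.056 0.059 0.06  0.061 0.063 0.064 0.066 0.068 0.069 0.07  0.071]
14.25 [0.61299721 0.02610679 0.08688872] [-0.65843407  0.15246096  4.34091537]
```

View pics/y2.png

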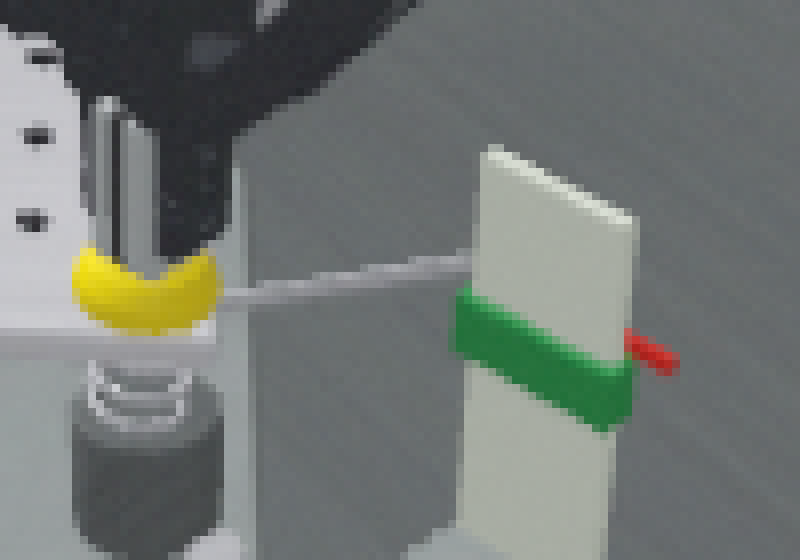

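The pointer's middle is at about 0.067, which is in the band. I'll go about 1.5 mm more to the centre and hold.

Emit:
play_rows(
  rows=[
    [[0, 0, -0.04], 0],
    [[0, 0, -0.03], 0],
    [[0, 0, 0], 0],
    [[0, 0, 0], 0],
    [[0, 0, 0], 0],
    [[0, 0, 0], 0],
    [[0, 0, 0], 0],
    [[0, 0, 0], 0],
  ],
)

```text
clock: 15.05
tool_pos: [0.6132, 0.0261, 0.0844]
tool_rot: [[-0.004, 0.258, -0.966], [0.01, -0.966, -0.258], [-1.0, -0.011, 0.001]]
wrist_force: [-1.5, -0.4, 4.5]
width: 0.0
```

```bash
python3 look.py y3.png 270 370 170 240
```

```text
red 14 351.2142857142857 216.14285714285714 [ 0.6937 -0.0318  0.0619] [0.    0.059 0.06  0.061 0.061 0.062 0.062 0.062 0.062 0.063 0.063 0.063
 0.064 0.064]
green 162 337.462962962963 215.08024691358025 [ 0.6747 -0.0199  0.0644] [0.057 0.058 0.06  0.062 0.063 0.064 0.066 0.067 0.069 0.07  0.071]
15.1 [0.61321041 0.02613986 0.0844253 ] [-1.95266922 -1.21483219  4.75049692]
```

Emit:
play_rows(
  rows=[
    [[0, 0, -0.01], 0],
    [[0, 0, 0], 0],
    [[0, 0, 0], 0],
    [[0, 0, 0], 0],
    [[0, 0, 0], 0],
    [[0, 0, 0], 0],
    [[0, 0, 0], 0],
    [[0, 0, 0], 0],
  ],
)

```text
clock: 15.9
tool_pos: [0.6132, 0.0262, 0.0842]
tool_rot: [[-0.004, 0.258, -0.966], [0.01, -0.966, -0.258], [-1.0, -0.011, 0.001]]
wrist_force: [-1.9, -0.4, 5.3]
width: -0.0002
```

```bash
python3 look.py y4.png 270 370 170 240
```

```text
red 14 351.2857142857143 216.42857142857142 [ 0.6945 -0.0301  0.0613] [-0.001  0.001  0.06   0.06   0.061  0.061  0.061  0.061  0.062  0.062
  0.062  0.062  0.062  0.063]
green 161 337.39130434782606 215.0310559006211 [ 0.6749 -0.0198  0.0647] [0.056 0.059 0.06  0.062 0.063 0.065 0.066 0.067 0.069 0.07  0.071]
15.95 [0.61323271 0.02614227 0.08418329] [-1.28597345  0.78045599  4.10206799]
```

View pics/y4.png

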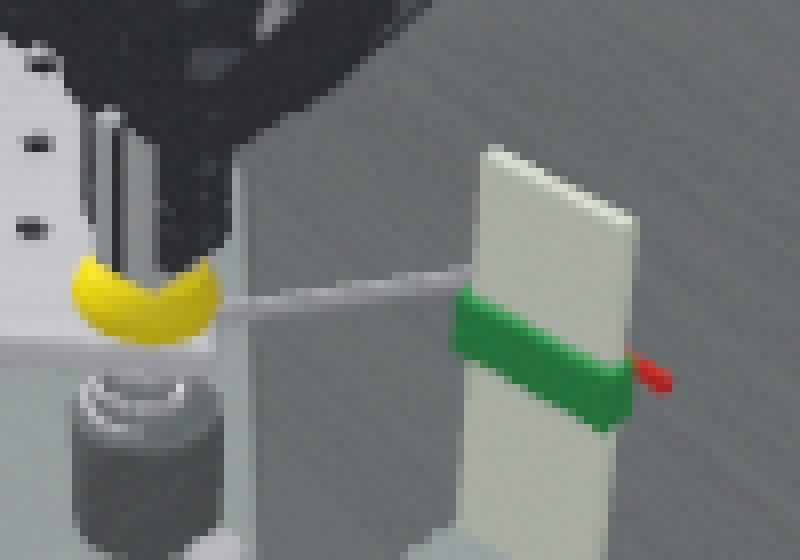

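The yellow pointer's middle is at about 0.063 against a band centre of 0.0645, held for over 1.5 s. Now I'll release it and back away.

Emit:
play_rows(
  rows=[
    [[0, 0, 0.02], 0],
    [[0, 0, 0], 0],
    [[0, 0, 0], 0],
    [[0, 0, 0], 0],
    [[0, 0, 0], 0],
    [[0, 0, 0], 0],
    [[0, 0, 0.05], 0],
    [[0, 0, 0.1], 0],
  ],
)

```text
clock: 16.75
tool_pos: [0.6127, 0.026, 0.0902]
tool_rot: [[-0.005, 0.258, -0.966], [0.01, -0.966, -0.258], [-1.0, -0.011, 0.002]]
wrist_force: [-0.9, -0.3, 1.6]
width: 0.0002
```

Emit:
play_rows(
  rows=[
    [[0, 0, 0.1], 0],
    [[0, 0, 0.1], 0],
    [[0, 0, 0.2], 0],
    [[0, 0, 0.4], 0],
    [[0, 0, 0.6], 0],
    [[0, 0, 0.6], 0],
    [[0, 0, 0.6], 0],
    [[0, 0, 0.3], 0],
  ],
)

```text
clock: 17.55
tool_pos: [0.6103, 0.0266, 0.2128]
tool_rot: [[-0.009, 0.258, -0.966], [0.011, -0.966, -0.258], [-1.0, -0.013, 0.006]]
wrist_force: [0.3, -0.1, 0.3]
width: -0.0004
```

Emit:
play_rows(
  rows=[
    [[-0.4, -0.6, 0.2], 0],
    [[-0.5, -0.8, 0], 0],
    [[-0.5, -0.8, 0], 0],
    [[-0.5, -0.8, 0], 0],
    [[-0.5, -0.8, 0], 0],
    [[-0.3, -0.4, 0], 0],
    [[0, 0, 0], 0],
    [[0, 0, 0], 0],
  ],
)

```text
clock: 18.35
tool_pos: [0.5, -0.1458, 0.2296]
tool_rot: [[0.002, 0.26, -0.966], [0.009, -0.966, -0.26], [-1.0, -0.008, -0.004]]
wrist_force: [-0.3, 0.8, 0.6]
width: 0.0004
```

```bash
python3 look.py z1.png 205 265 130 190; python3 look.py z2.png 270 370 170 240
python3 - <<'E'
from h import *
f=grab('top','tend.png'); g=grab('side','send.png')
E
```

```text
red 10 239.2 147.7 [0.6291 0.2447 0.0811] [-0.001 -0.     0.001  0.081  0.081  0.081  0.081  0.082  0.082  0.083]
green 55 231.27272727272728 158.70909090909092 [0.6098 0.249  0.0595] [0.051 0.055 0.056 0.058 0.058 0.059 0.06  0.061 0.063 0.063 0.065]
18.4 [ 0.50018436 -0.14564663  0.22956856] [ 0.70688288 -0.54467659 -0.18713961]
red 20 351.85 206.15 [ 0.6942 -0.0302  0.0811] [0.079 0.08  0.08  0.081 0.081 0.081 0.081 0.082 0.082 0.083]
green 161 337.4347826086956 215.08695652173913 [ 0.6748 -0.0198  0.0645] [0.057 0.058 0.06  0.061 0.063 0.064 0.066 0.067 0.068 0.07  0.072]
18.45 [ 0.50038968 -0.14521034  0.22940146] [-0.71385672 -0.02180246  0.10816499]
```

View pics/tend.png

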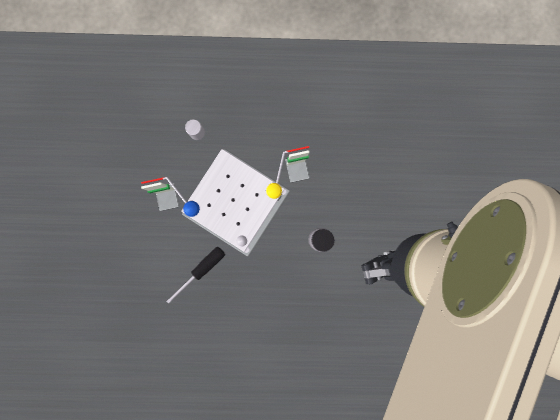

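View pics/send.png

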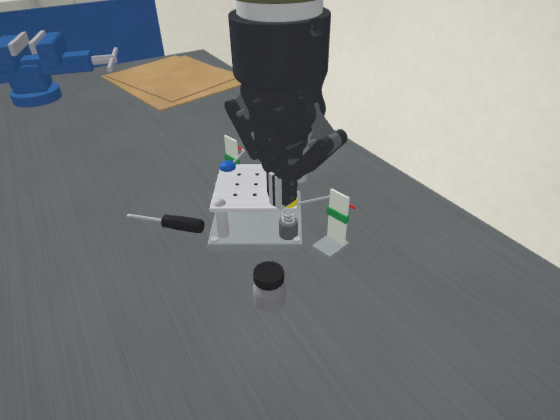

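Both pointers are back at rest height (0.081). The spacer (194,128), driver (207,263) and jar (322,240) sit at the same pixels as at the start, and the gripper is clear. I'll hand in.

```bash
python3 -c "
from h import *
print(ticket.sign_off())"
```

```text
the job is handed in; nothing more can be done
None
```

I pressed the blue corner and then the yellow one with the shut fingertips. Each pointer stood in its green band for more than a second, then sprang back, and I handed the job in at about 18.5 s. Handing in gave no verdict, so these are my own measurements:

| Corner | Pointer height (m) | Band centre (m) | Held for |
|---|---|---|---|
| Blue | about 0.060 | about 0.0595 | over 1 s |
| Yellow | about 0.063 | about 0.0645 | over 1.5 s |

- **After release:** both pointers read 0.081 m, the same as before pressing. The spacer, screwdriver and jar look unmoved in the top view, and the gripper was clear of everything with no contact force beyond noise.
- **Disagreement:** while pressing blue, the pointer height from the camera and the height worked out from the tool position differed by 3–4 mm. I pressed to a depth where both readings were well inside the band.
- **Small rise:** the arm rose slightly (under 1 mm) during the blue holds, so I made small corrections.

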